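# Pack the sampling caddy and hold it up level

## Robot

A 6-joint arm with a two-finger parallel gripper is mounted at the origin on a cart in front of the work surface, level with it; the furniture and walls round the work are solid. World frame = base frame: x ahead of the robot, y to its left, z up, the work surface at z = 0. Lengths are in m, angles in degrees, forces in N, time in s.
With the tool pointing down it reaches from about 0.4 to 0.825 m from the base axis. Payload 7 kg.
Tool frame: the origin (TCP) lies midway between the tips of the shut fingers; the grasp point (between the pads) lies 19 mm behind it (ctrl.hold_point_z is the distance from the TCP to the grasp point, in m); z points along the fingers, y is the line along which they close (so a half turn about z gives the same grasp; the last joint's range is limited). The gripper opens to 88 mm and grips with 3 to 60 N. Pads are 19 mm wide; open, the fingers measure 130 mm over their backs; the gripper's body (78 mm by 193 mm) begins 47 mm behind the grasp point.
Start: joints at [86.752, 20.546, 0.682, 0, -70.136, -16.507], TCP at [0.228, 0.635, 0.227] pointing down, gripper open.
Joint ranges: [-176.03, 176.03], [-82.01, 121.73], [-58.28, 71.71], [-173.87, 95.51], [-174.79, -0.11], [-173.66, 173.66]. Speed limits (degrees/s): [136.94, 136.94, 172.46, 180, 180, 180].

## Interface

Orientations are given as [roll, pitch, yaw] about the fixed x, y, z axes, in that order (R = Rz(yaw) Ry(pitch) Rx(roll)).
In Python, from plant import ctrl gives the robot as it stands.
- The arm moves only by the tool apply_moves, never from a script. Its argument "deltas" is a list of rows, each an object with "fingers": the finger opening in mm, from 0 to 87.6; "delta_pos": the shift along the tool's x, y, z in mm, a list of three; "angular": the turn, a rotation vector about the tool's x, y, z in degrees, a list of three. A call has 1 to 10 rows; each row is the pose to reach, as a shift and turn from the pose commanded when the call began, along the tool's axes at that moment; what a row does not reach only later rows make up. A row lasts 1/10 s, in which the tool goes at most 50 mm and 8.59 degrees, less where a joint would pass 70% of its speed; a pose out of reach is approached as far as the arm can. A call with a gripper value outside its range is refused whole. The fingers move at their own pace and stop on an object; the grip force is fixed at half the most. Time passes only in rows, so rows that repeat a pose let the fingers close. It gives the time, the measured TCP pose, the force, the opening and the grip force at its end, in the units of the state.
- ctrl.get_obs(): the state, without advancing time (a new reading comes with each control period).
- ctrl.snapshot(name): name is "scene" or "top" or "wrist"; returns the picture (400x640x3 uint8, red, green, blue); there is no depth.
- ctrl.camera_params(name): a dict with "fx", "fy", "cx", "cy" (pixels), "cam_to_world" (4x4, takes a point from camera to world coordinates); the wrist camera has in their place "mount" (4x4, takes a point from camera to tool coordinates, whose origin is the TCP and whose axes are the flange's). Camera axes: x right, y up, looking along -z (the intrinsics and any distortion apply to the point x, -y, -z); pixel columns grow to the right and rows downward; lengths in m; the calibration is good to about 2 mm. A picture is of the moment at which its call begins: read the wrist's pose just before it. camera_params takes no time and is no camera call.
- ctrl.close_job(): hands the job in; it is judged then, once.
The state is a dict: "clock": time; "joint_pos": joint angles; "qvel": joint speeds; "tau": joint torques, N m; "tool_pos": TCP position; "orientation": TCP orientation; "force": force on the tool from outside, world axes, zero at the start; "moment": the same for the moment, N m; "opening": finger opening in m; "gripper_force": force on a finger pad.
Only numpy, scipy, OpenCV 4.12 (cv2) and the standard library are available. Lean on these libraries where they do the work, as an engineer would, in place of code of your own. Each camera call takes 0.05 s, during which the arm holds its last target. There are 200 camera calls.

## Task

Sort the loose kit into the open caddy: the pen and the forceps go flat in its long trough, the petri dish flat in either one of the two square bays on the other side. Then take the caddy by its black grip, lift it straight up about 10 cm off the bench with everything still lying in its place, and keep it level and still; the program finishes while holding it up. Never tip the caddy, and do not shift the tally counter, the dropper bottle or the tape roll.

Things in the scene. Friction and masses are not known exactly. Their poses are not given: they have to be found in the camera images.
- caddy: Open grey plastic caddy, loose, 222 x 204 mm, about 0.4 kg. Origin: centre of its underside; z up. Floor 4 mm thick; walls 4 mm thick, tops 26 mm above the underside; middle wall (6 mm) along y at x = 0. Its -x half, nearer the robot, is one trough 104 mm wide (x), 196 mm long (y); its +x half is split at y = 0 into two bays of 104 x 96 mm. Starts within 0.35 rad of zero yaw.
- caddy_grip (a point): Centre of the caddy's black grip bar, over its middle wall and centre of mass, 48 mm above its underside: bar 18 mm wide (x), 120 mm long (y), 20 mm high (38 to 58 mm above the underside), on two posts 52 mm either side of its centre; 12 mm of free height below the bar between the posts. Axes as the caddy's.
- trough (a point): Centre of the trough's floor (caddy x = -55 mm, y = 0, 4 mm above the underside). Axes as the caddy's.
- bay_left (a point): Centre of the floor of the bay at caddy +y (x = 55, y = 50 mm, 4 mm above the underside).
- bay_right (a point): Centre of the floor of the bay at caddy -y (x = 55, y = -50 mm, 4 mm above the underside).
- pen_mid (a point): Middle of the capped pen, lying flat: 148 mm long along its y axis, 9 mm wide, 9 mm high; the point is half-way along, 4 mm above its underside. About 12 g.
- forceps_mid (a point): Middle of the steel forceps, lying flat: 126 mm long along its y axis, 17 mm wide and 9 mm high at the waist; rigid (its legs do not close). The point is half-way along, 4.5 mm above its underside. About 22 g.
- dish_mid (a point): Centre of the round covered petri dish, lying flat, lid fixed: 58 mm across, 15 mm high; the point is half-way up. About 20 g.
- tally_counter: Bystander: hand tally counter, 71 x 55 x 24 mm, loose; origin under its middle. Leave alone.
- dropper_bottle: Bystander: small dropper bottle, 33 mm across, 102 mm high, loose, standing; origin under its middle. Leave alone.
- tape_roll: Bystander: roll of tape lying flat, 104 mm across, 25 mm high, loose; origin under its middle. Leave alone.
- tissue_box_1: Bystander: tissue box standing at the right, 117 x 231 x 140 mm, fixed; origin under its middle.
- slide_box: Bystander: flat slide box behind the work, 96 x 200 x 35 mm, fixed; origin under its middle.
Not all that is in view belongs to the job. Leave any orange or turquoise look-alike of the part that bears dish_mid alone.

How it is judged (in metres and radians):
On the way, in this order (a step that is already met when the one before it is completed fails the run):
1. pen and forceps lie in the trough and the dish in a bay, let go of, while the caddy still stands on the bench (x of pen_mid in the frame of caddy between -0.105 and -0.006 m and y of pen_mid in the frame of caddy between -0.04 and 0.04 m and z of pen_mid in the frame of caddy between 0 and 0.022 m and x of forceps_mid in the frame of caddy between -0.105 and -0.006 m and y of forceps_mid in the frame of caddy between -0.04 and 0.04 m and z of forceps_mid in the frame of caddy between 0 and 0.022 m and x of dish_mid in the frame of caddy between 0.01 and 0.1 m and z of dish_mid in the frame of caddy between 0 and 0.018 m and angle between dish_mid's own z axis and vertical below 0.2 rad and (y of dish_mid in the frame of caddy between 0.025 and 0.08 m or y of dish_mid in the frame of caddy between -0.08 and -0.025 m) and contact force between the fingers and pen below 0.05 N and contact force between the fingers and forceps below 0.05 N and contact force between the fingers and dish below 0.05 N and height (world z) of caddy below 0.008 m and angle between caddy's own z axis and vertical below 0.05 rad), for 0.2 s.
2. the packed caddy is held by the fingers more than 6 cm above the bench (x of pen_mid in the frame of caddy between -0.105 and -0.006 m and y of pen_mid in the frame of caddy between -0.04 and 0.04 m and z of pen_mid in the frame of caddy between 0 and 0.022 m and x of forceps_mid in the frame of caddy between -0.105 and -0.006 m and y of forceps_mid in the frame of caddy between -0.04 and 0.04 m and z of forceps_mid in the frame of caddy between 0 and 0.022 m and x of dish_mid in the frame of caddy between 0.01 and 0.1 m and z of dish_mid in the frame of caddy between 0 and 0.018 m and angle between dish_mid's own z axis and vertical below 0.2 rad and (y of dish_mid in the frame of caddy between 0.025 and 0.08 m or y of dish_mid in the frame of caddy between -0.08 and -0.025 m) and height (world z) of caddy above 0.06 m and contact force between the fingers and caddy above 1 N), for 0.2 s.
At the end, for the whole second after the job is handed in: Fingers alone hold the caddy 6 to 18 cm up, within 19 cm of its start, level to 0.12 rad, under 3 cm/s and 0.15 rad/s, touching no bystander; pen and forceps lie in the trough (middles within 4 cm of its middle, under 22 mm up), the dish flat in a bay, fingers off all three (all of step 2 and height (world z) of caddy below 0.18 m and distance of caddy from where it was at the start of the episode below 0.19 m and angle between caddy's own z axis and vertical below 0.12 rad and linear speed of caddy below 0.03 m/s and angular speed of caddy below 0.15 rad/s and contact force between caddy and tally_counter below 0.05 N and contact force between caddy and dropper_bottle below 0.05 N and contact force between caddy and tape_roll below 0.05 N and contact force between caddy and tissue_box_1 below 0.05 N and contact force between caddy and slide_box below 0.05 N and contact force between the fingers and pen below 0.05 N and contact force between the fingers and forceps below 0.05 N and contact force between the fingers and dish below 0.05 N); the arm keeps its last pose, push and grip.
It fails at once if the tally counter is shifted more than 3 cm or knocked over (distance of tally_counter from where it was at the start of the episode above 0.03 m or angle between tally_counter's own z axis and vertical above 0.5 rad).
It fails at once if the dropper bottle is shifted more than 3 cm or knocked over (distance of dropper_bottle from where it was at the start of the episode above 0.03 m or angle between dropper_bottle's own z axis and vertical above 0.5 rad).
It fails at once if the tape roll is shifted more than 3 cm or knocked over (distance of tape_roll from where it was at the start of the episode above 0.03 m or angle between tape_roll's own z axis and vertical above 0.5 rad).
It fails at once if the caddy is tipped more than 0.35 rad (angle between caddy's own z axis and vertical above 0.35 rad).
It also fails if it takes over 72 s, if anything falls off the work surface, if the arm or the gripper's body presses on something with over 40 N, if the wrist force passes 120 N, or if a joint passes its speed limit or range.

## Working session

There is one attempt and no reset: what is moved stays moved. The work goes in short steps, Python scripts to look and compute and a tool call to move; the robot and the scene stay as the last step left them, time stands still between calls to the robot, and variables do not carry over. Pictures are saved under pics/ and viewed, at most 12 in all, crops included, and the job is handed in when it is done.

Besides the shell and the picture viewer there is one more tool, called after ">>>" as name(argument=value, ...) on one line, values as JSON. apply_moves: Moves the arm, as the interface text tells. Its arguments: {"type":"object","properties":{"deltas":{"type":"array"}},"required":["deltas"]}

```bash
ls; mkdir -p pics; python3 - <<'E'
from plant import ctrl
import cv2,json
for n in("top","scene"):
    im=ctrl.snapshot(n); cv2.imwrite(f"pics/{n}0.png",im[:,:,::-1])
    p=ctrl.camera_params(n); print(n,p)
print(ctrl.camera_params("wrist")); print(ctrl.get_obs(),ctrl.hold_point_z)
E
```

```text
pics
top {'fx': 383.26123566460876, 'fy': 383.26123566460876, 'cx': 309.6376912935864, 'cy': 202.00298443204977, 'cam_to_world': array([[-0.02119994,  0.98933522, -0.14410543,  0.39696493],
       [-0.99974779, -0.01990951,  0.01039109, -0.06989145],
       [ 0.00741121,  0.14428938,  0.98950778,  1.30394724],
       [ 0.        ,  0.        ,  0.        ,  1.        ]])}
scene {'fx': 408.25602094503614, 'fy': 408.25602094503614, 'cx': 324.00226845509184, 'cy': 201.59471766309244, 'cam_to_world': array([[-0.79308462,  0.45154742, -0.40880524,  0.11571368],
       [-0.60903691, -0.59836017,  0.52061421,  0.52440647],
       [-0.00953077,  0.6618686 ,  0.74955929,  0.95030459],
       [ 0.        ,  0.        ,  0.        ,  1.        ]])}
{'fx': 281.58642973638223, 'fy': 281.58642973638223, 'cx': 323.6442018592252, 'cy': 201.5286556196274, 'mount': array([[ 6.70735842e-04,  9.56851662e-01,  2.90576059e-01,
         7.94173016e-02],
       [ 9.99999769e-01, -6.08710601e-04, -3.03844497e-04,
        -3.87664387e-04],
       [-1.13857384e-04,  2.90576196e-01, -9.56851849e-01,
        -1.57927804e-01],
       [ 0.00000000e+00,  0.00000000e+00,  0.00000000e+00,
         1.00000000e+00]])}
{'clock': 0.1, 'joint_pos': array([ 8.67530002e+01,  2.05879915e+01,  6.38644797e-01, -1.92992405e-02,
       -7.01373031e+01, -1.65073408e+01]), 'qvel': array([-0.0020924 , -0.14166636,  0.09382352,  0.14594932,  0.00707578,
       -0.11469457]), 'tau': array([-1.04053699e-03, -5.84167492e+01,  2.93753350e+01,  7.01580226e+00,
        1.02075341e-02, -5.02910098e-05]), 'tool_pos': array([0.22800406, 0.63484254, 0.22570115]), 'orientation': array([ 1.79911766e+02, -7.22734075e-03, -1.97609061e+01]), 'force': array([-0.72177506, -0.28672025,  0.51610231]), 'moment': array([ 0.00947694, -0.0396768 ,  0.01623134]), 'gripper_force': 0.0, 'opening': 0.08765055985788606} 0.0188
```

View pics/top0.png

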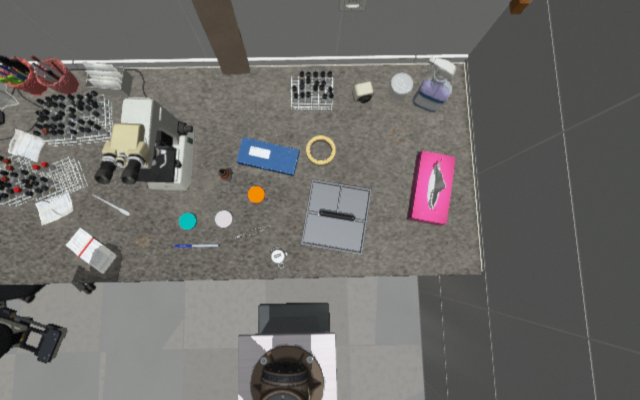

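View pics/scene0.png

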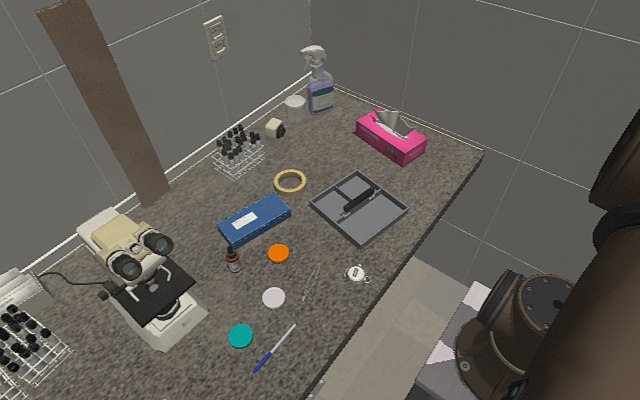

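The top view shows the white dish at (223,219), the pen from (173,246) to (218,246), forceps at about (248,233), and the caddy at about (337,216) with its grip at (337,215). The orange and turquoise discs are the decoys.

```bash
cat > h.py <<'E'
import numpy as np,cv2
from scipy.spatial.transform import Rotation as R
from plant import ctrl
def toolT():
    o=ctrl.get_obs();T=np.eye(4);T[:3,:3]=R.from_euler('xyz',o['orientation'],degrees=True).as_matrix();T[:3,3]=o['tool_pos'];return T
def cam(n,T=None):
    p=ctrl.camera_params(n)
    return p,(p['cam_to_world'] if n!='wrist' else (toolT() if T is None else T)@p['mount'])
def cast(n,uv,z,T=None):
    p,M=cam(n,T);uv=np.atleast_2d(uv).astype(float)
    d=np.c_[(uv[:,0]-p['cx'])/p['fx'],-(uv[:,1]-p['cy'])/p['fy'],-np.ones(len(uv))]@M[:3,:3].T
    return M[:3,3]+d*((z-M[2,3])/d[:,2])[:,None]
def proj(n,P,T=None):
    p,M=cam(n,T);q=(np.atleast_2d(P)-M[:3,3])@M[:3,:3]
    return np.c_[p['cx']+p['fx']*q[:,0]/-q[:,2],p['cy']-p['fy']*q[:,1]/-q[:,2]]
def tomove(P,yaw=None):
    """tool-frame shift mm to bring TCP to P, and yaw change deg about tool z"""
    T=toolT();print('shift',np.round((np.array(P)-T[:3,3])@T[:3,:3]*1e3,1),'yaw now',round(ctrl.get_obs()['orientation'][2],2))
E
python3 - <<'E'
from h import *
np.set_printoptions(precision=3,suppress=True)
for nm,uv,z in [("dish",(223,219),.012),("pen a",(173,246),.005),("pen b",(218,246),.005),("forc",(248,233),.005),("tally",(278,257),.02),("bottle",(226,174),.09),("tape",(320,150),.02),("orange",(256,195),.012),("turq",(187,222),.012)]: print(nm,cast("top",uv,z))
im=cv2.imread("pics/top0.png");cr=im[180:270,165:380];cv2.imwrite("pics/crop0.png",cv2.resize(cr,None,fx=3.7,fy=3.7,interpolation=cv2.INTER_CUBIC))
E
```

```text
dish [[0.533 0.21  0.012]]
pen a [[0.446 0.379 0.005]]
pen b [[0.443 0.228 0.005]]
forc [[0.484 0.127 0.005]]
tally [[0.402 0.025 0.02 ]]
bottle [[0.671 0.186 0.09 ]]
tape [[ 0.765 -0.123  0.02 ]]
orange [[0.613 0.099 0.012]]
turq [[0.525 0.332 0.012]]
```

View pics/crop0.png

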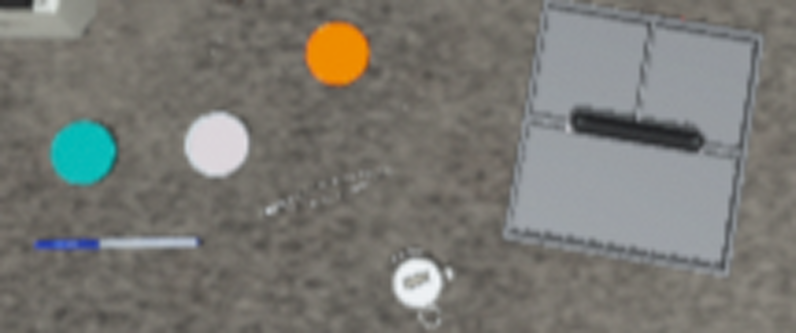

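```bash
python3 - <<'E'
from h import *
np.set_printoptions(precision=3,suppress=True)
px=lambda a:np.array(a)/3.7+[165,180]-0.4
C=cast("top",px([(545,3),(760,38),(725,270),(507,236)]),.026)
print(C,C.mean(0)); ux=C[0]-C[3]+C[1]-C[2];uy=C[0]-C[1]+C[3]-C[2];print(np.degrees([np.arctan2(ux[1],ux[0]),np.arctan2(-uy[0],uy[1])]),np.linalg.norm(ux)/2,np.linalg.norm(uy)/2)
F=cast("top",px([(265,212),(390,170)]),.005);print(F,F.mean(0),np.linalg.norm(F[0]-F[1]))
print(cast("top",px([(572,120),(703,141)]),.058))
tomove([.46,.17,.23])
E
```

```text
[[ 0.657 -0.093  0.026]
 [ 0.621 -0.289  0.026]
 [ 0.411 -0.248  0.026]
 [ 0.445 -0.054  0.026]] [ 0.533 -0.171  0.026]
[-10.649 -10.284] 0.21471064743720158 0.19847631812818137
[[0.472 0.167 0.005]
 [0.508 0.053 0.005]] [0.49  0.11  0.005] 0.1197214507208031
[[ 0.545 -0.114  0.058]
 [ 0.524 -0.229  0.058]]
shift [375.5 359.   -3.7] yaw now -19.76
```

>>> apply_moves(deltas=[{"fingers": 87,"delta_pos": [375,359,-5],"angular": [0,0,70.2]},{"fingers": 87,"delta_pos": [375,359,-5],"angular": [0,0,70.2]},{"fingers": 87,"delta_pos": [375,359,-5],"angular": [0,0,70.2]},{"fingers": 87,"delta_pos": [375,359,-5],"angular": [0,0,70.2]},{"fingers": 87,"delta_pos": [375,359,-5],"angular": [0,0,70.2]},{"fingers": 87,"delta_pos": [375,359,-5],"angular": [0,0,70.2]},{"fingers": 87,"delta_pos": [375,359,-5],"angular": [0,0,70.2]},{"fingers": 87,"delta_pos": [375,359,-5],"angular": [0,0,70.2]},{"fingers": 87,"delta_pos": [375,359,-5],"angular": [0,0,70.2]},{"fingers": 87,"delta_pos": [375,359,-5],"angular": [0,0,70.2]}])

```text
clock: 1.1
tool_pos: [0.4515, 0.1858, 0.2315]
orientation: [-180.0, 0.0, -90.0]
force: [1.2, 0.4, 0.7]
opening: 0.0868
gripper_force: 0.0
```

>>> apply_moves(deltas=[{"fingers": 87,"delta_pos": [0,0,0],"angular": [0,0,0]},{"fingers": 87,"delta_pos": [0,0,0],"angular": [0,0,0]},{"fingers": 87,"delta_pos": [0,0,0],"angular": [0,0,0]}])

```text
clock: 1.4
tool_pos: [0.451, 0.1882, 0.2312]
orientation: [180.0, 0.0, -90.0]
force: [0.1, 0.2, -0.4]
opening: 0.0872
gripper_force: 0.0
```

```bash
python3 - <<'E'
from h import *
print(toolT().round(3),ctrl.get_obs()['joint_pos'].round(1)); im=ctrl.snapshot("wrist");cv2.imwrite("pics/w1.png",im[:,:,::-1])
E
```

```text
[[ 0.001 -1.    -0.     0.451]
 [-1.    -0.001  0.     0.188]
 [-0.     0.    -1.     0.231]
 [ 0.     0.     0.     1.   ]] [ 45.7   2.6 -21.7  -0.  -65.7 -45.7]
```

View pics/w1.png

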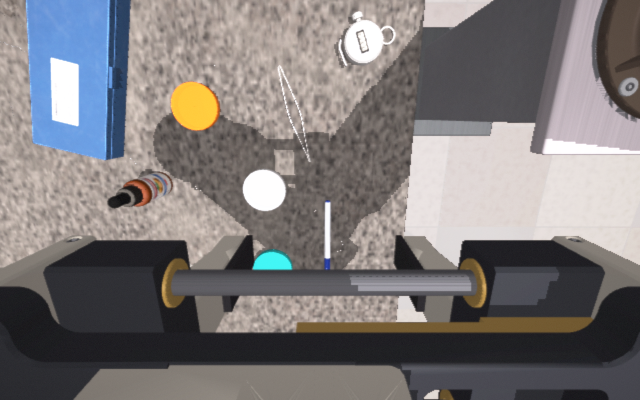

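In the wrist view the dish is at (264,190), the pen's near tip is at (327,200) running down behind the gripper, and the forceps lie from (280,67) to (309,161).

```bash
python3 - <<'E'
from h import *
np.set_printoptions(precision=4,suppress=True)
im=cv2.imread("pics/w1.png")
d=(im.min(2)>225).astype(np.uint8);sub=np.zeros_like(d);sub[150:230,225:305]=d[150:230,225:305]
c=max(cv2.findContours(sub,0,2)[0],key=cv2.contourArea);(u,v),r=cv2.minEnclosingCircle(c)
print(u,v,r,cast("wrist",(u,v),.015),cast("wrist",[(u-r,v),(u+r,v)],.015))
print("forceps",F:=cast("wrist",[(280,67),(309,161)],.005),F.mean(0),np.linalg.norm(F[0]-F[1]))
print("pen",cast("wrist",[(327,199.5),(327,258)],.006))
top=cast("top",(217/3.7+165-.4,145/3.7+180-.4),.015);print("dish top",top)
E
```

```text
263.75531005859375 189.62765502929688 21.22400665283203 [[0.5335 0.2066 0.015 ]] [[0.5626 0.2067 0.015 ]
 [0.5044 0.2065 0.015 ]]
forceps [[0.5062 0.0516 0.005 ]
 [0.4715 0.1687 0.005 ]] [0.4888 0.1101 0.005 ] 0.12212572261183961
pen [[0.4466 0.2232 0.006 ]
 [0.4461 0.3155 0.006 ]]
dish top [[0.5334 0.209  0.015 ]]
```

>>> apply_moves(deltas=[{"fingers": 78,"delta_pos": [-19.3,-82.5,40],"angular": [0,0,55.5]},{"fingers": 78,"delta_pos": [-19.3,-82.5,80],"angular": [0,0,55.5]},{"fingers": 78,"delta_pos": [-19.3,-82.5,120],"angular": [0,0,55.5]},{"fingers": 78,"delta_pos": [-19.3,-82.5,160],"angular": [0,0,55.5]},{"fingers": 78,"delta_pos": [-19.3,-82.5,181],"angular": [0,0,55.5]},{"fingers": 78,"delta_pos": [-19.3,-82.5,181],"angular": [0,0,55.5]},{"fingers": 78,"delta_pos": [-19.3,-82.5,181],"angular": [0,0,55.5]},{"fingers": 78,"delta_pos": [-19.3,-82.5,181],"angular": [0,0,55.5]},{"fingers": 78,"delta_pos": [-19.3,-82.5,181],"angular": [0,0,55.5]}])

```text
clock: 2.35
tool_pos: [0.5334, 0.2084, 0.0503]
orientation: [-180.0, 0.0, -145.2]
force: [-0.6, 0.5, 0.3]
opening: 0.0778
gripper_force: 0.0
```

```bash
python3 - <<'E'
from h import *
tomove([.5335,.2075,.004]); im=ctrl.snapshot("wrist")
cv2.imwrite("pics/w2.png",im[:,:,::-1])
E
```

```text
shift [ 0.4 -0.8 46.3] yaw now -145.21
```

View pics/w2.png

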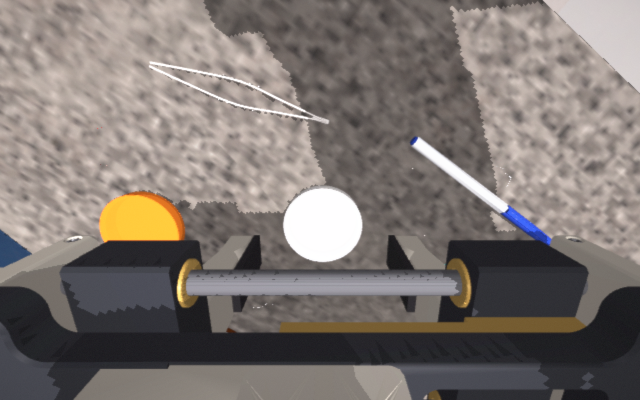

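The dish, at (323,225), sits centred between the fingers. The pen runs (414,140)–(549,242) and the forceps (150,65)–(327,122). Next I go down and grip the dish.

>>> apply_moves(deltas=[{"fingers": 78,"delta_pos": [0.4,-0.8,25],"angular": [0,0,0]},{"fingers": 78,"delta_pos": [0.4,-0.8,46],"angular": [0,0,0]},{"fingers": 78,"delta_pos": [0.4,-0.8,46],"angular": [0,0,0]},{"fingers": 50,"delta_pos": [0.4,-0.8,46],"angular": [0,0,0]},{"fingers": 50,"delta_pos": [0.4,-0.8,46],"angular": [0,0,0]},{"fingers": 50,"delta_pos": [0.4,-0.8,46],"angular": [0,0,0]},{"fingers": 50,"delta_pos": [0.4,-0.8,46],"angular": [0,0,0]},{"fingers": 50,"delta_pos": [0.4,-0.8,46],"angular": [0,0,0]}])

```text
clock: 3.2
tool_pos: [0.5344, 0.2068, 0.0055]
orientation: [180.0, 0.1, -145.4]
force: [-1.6, -0.4, 6.5]
opening: 0.0574
gripper_force: 30.0
```

```bash
python3 - <<'E'
from h import *
np.set_printoptions(precision=4,suppress=True)
T=np.eye(4);T[:3,:3]=R.from_euler('xyz',[180,0,-145.2],degrees=True).as_matrix();T[:3,3]=[.5334,.2084,.0503]
print("pen",P:=cast("wrist",[(414,140),(549,242)],.006,T),P.mean(0),np.linalg.norm(P[0]-P[1]))
print("forceps",F:=cast("wrist",[(150,65),(327.5,122)],.005,T),F.mean(0))
tomove([.597,-.132,.15])
E
```

```text
pen [[0.4465 0.225  0.006 ]
 [0.4462 0.3628 0.006 ]] [0.4463 0.2939 0.006 ] 0.13775579740158952
forceps [[0.5084 0.0516 0.005 ]
 [0.4713 0.1681 0.005 ]] [0.4899 0.1098 0.005 ]
shift [ 140.4 -314.5 -144.8] yaw now -145.43
```

>>> apply_moves(deltas=[{"fingers": 50,"delta_pos": [0,0,-40],"angular": [0,0,0]},{"fingers": 50,"delta_pos": [10,-25,-90],"angular": [0,0,0]},{"fingers": 50,"delta_pos": [30,-65,-120],"angular": [0,0,0]},{"fingers": 50,"delta_pos": [50,-110,-120],"angular": [0,0,0]},{"fingers": 50,"delta_pos": [68,-155,-120],"angular": [0,0,0]},{"fingers": 50,"delta_pos": [88,-200,-120],"angular": [0,0,0]},{"fingers": 50,"delta_pos": [108,-245,-120],"angular": [0,0,0]},{"fingers": 50,"delta_pos": [125,-285,-120],"angular": [0,0,0]},{"fingers": 50,"delta_pos": [140,-314,-120],"angular": [0,0,0]},{"fingers": 50,"delta_pos": [140,-314,-120],"angular": [0,0,0]}])

```text
clock: 4.2
tool_pos: [0.5964, -0.1356, 0.1242]
orientation: [-180.0, -0.0, -145.7]
force: [-0.2, -0.0, -0.6]
opening: 0.0575
gripper_force: 30.0
```

>>> apply_moves(deltas=[{"fingers": 50,"delta_pos": [0,0,0],"angular": [0,0,0]},{"fingers": 50,"delta_pos": [0,0,0],"angular": [0,0,0]},{"fingers": 50,"delta_pos": [0,0,0],"angular": [0,0,0]}])

```text
clock: 4.5
tool_pos: [0.5965, -0.1308, 0.1246]
orientation: [-180.0, 0.0, -145.4]
force: [0.6, -0.4, -0.6]
opening: 0.0574
gripper_force: 30.0
```

```bash
python3 - <<'E'
from h import *
tomove([.597,-.132,.15]); im=ctrl.snapshot("wrist")
cv2.imwrite("pics/w3.png",im[:,:,::-1])
E
```

```text
shift [  0.3  -1.3 -25.4] yaw now -145.38
```

View pics/w3.png

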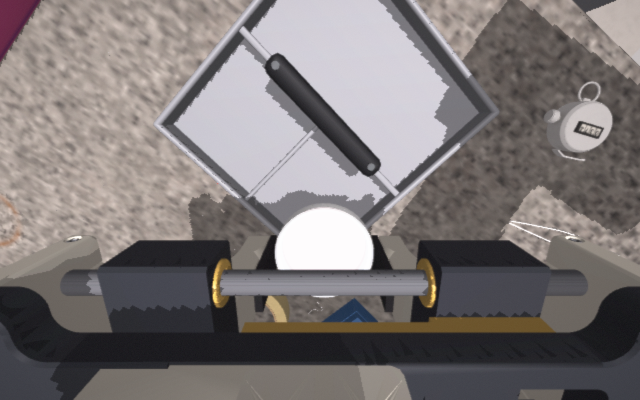

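The dish is held over the left bay. The caddy's outer corners are at (157,124) and (497,112), the bar ends at (275,65) and (372,165), and the divider ends at (248,197).

```bash
python3 - <<'E'
from h import *
np.set_printoptions(precision=4,suppress=True)
A=cast("wrist",[(497,112),(157,124)],.026);print("corners",A,A.mean(0),np.linalg.norm(A[0]-A[1]))
g=A[0]-A[1];print("yaw from diag",np.degrees(np.arctan2(g[1],g[0])-np.arctan2(204,-222)))
im=cv2.imread("pics/w3.png");m=(im.max(2)<75).astype(np.uint8);s=np.zeros_like(m);s[40:185,255:390]=m[40:185,255:390]
c=max(cv2.findContours(s,0,2)[0],key=cv2.contourArea);print(b:=cv2.minAreaRect(c))
bp=cv2.boxPoints(b);e=[(bp[i]+bp[j])/2 for i,j in((0,1),(1,2),(2,3),(3,0))];print(np.round(e,0))
e=sorted(e,key=lambda q:-np.hypot(*(q-np.array(b[0]))))[:2]
for z in(.058,.05):
    E=cast("wrist",e,z);d=E[0]-E[1];print("bar",E,E.mean(0),np.linalg.norm(d),np.degrees(np.arctan2(-d[0],d[1])))
E
```

```text
corners [[ 0.4442 -0.0534  0.026 ]
 [ 0.6214 -0.2919  0.026 ]] [ 0.5328 -0.1727  0.026 ] 0.2970669756420434
yaw from diag -10.810682672278565
((322.5702209472656, 114.91069030761719), (155.12167358398438, 23.440963745117188), 46.30195236206055)
[[269.  59.]
 [331. 107.]
 [376. 171.]
 [314. 123.]]
bar [[ 0.5226 -0.2303  0.058 ]
 [ 0.5434 -0.1164  0.058 ]] [ 0.533  -0.1733  0.058 ] 0.11579395288145283 169.63134552736872
bar [[ 0.5222 -0.2322  0.05  ]
 [ 0.5438 -0.1143  0.05  ]] [ 0.533  -0.1733  0.05  ] 0.11992034142839979 169.63134552736875
```

>>> apply_moves(deltas=[{"fingers": 50,"delta_pos": [1.7,-2.5,40],"angular": [0,0,0]},{"fingers": 50,"delta_pos": [1.7,-2.5,75],"angular": [0,0,0]},{"fingers": 50,"delta_pos": [1.7,-2.5,100],"angular": [0,0,0]},{"fingers": 50,"delta_pos": [1.7,-2.5,113],"angular": [0,0,0]},{"fingers": 50,"delta_pos": [1.7,-2.5,113],"angular": [0,0,0]},{"fingers": 50,"delta_pos": [1.7,-2.5,113],"angular": [0,0,0]},{"fingers": 66,"delta_pos": [1.7,-2.5,113],"angular": [0,0,0]},{"fingers": 66,"delta_pos": [1.7,-2.5,113],"angular": [0,0,0]},{"fingers": 66,"delta_pos": [1.7,-2.5,113],"angular": [0,0,0]}])

```text
clock: 5.45
tool_pos: [0.5971, -0.1348, 0.0123]
orientation: [-180.0, 0.1, -145.5]
force: [-0.1, -0.2, 0.0]
opening: 0.0655
gripper_force: 0.0
```

>>> apply_moves(deltas=[{"fingers": 66,"delta_pos": [0,0,-30],"angular": [0,0,0]},{"fingers": 66,"delta_pos": [0,0,-70],"angular": [0,0,0]},{"fingers": 40,"delta_pos": [0,0,-110],"angular": [0,0,0]},{"fingers": 40,"delta_pos": [0,0,-120],"angular": [0,0,0]},{"fingers": 40,"delta_pos": [0,0,-120],"angular": [0,0,0]}])

```text
clock: 5.95
tool_pos: [0.5979, -0.1348, 0.1341]
orientation: [-179.8, 0.2, -145.5]
force: [-0.6, -0.2, 0.2]
opening: 0.0475
gripper_force: 0.0
```

```bash
python3 - <<'E'
from h import *
np.set_printoptions(precision=4,suppress=True)
im=ctrl.snapshot("top");cv2.imwrite("pics/t2.png",im[:,:,::-1])
m=(im.min(2)>170).astype(np.uint8);n,l,s,c=cv2.connectedComponentsWithStats(m[180:260,300:380])
i=1+s[1:,4].argmax();print(s[i],c[i]+[300,180],cast("top",c[i]+[300,180],.019))
tomove([.4463,.296,.12])
E
```

```text
[  7  43  52  26 434] [327.1959 236.5991] [[ 0.466  -0.1396  0.019 ]]
shift [-120.1  440.1   12.1] yaw now -145.47
```

>>> apply_moves(deltas=[{"fingers": 40,"delta_pos": [-120,440,10],"angular": [0,0,-55.5]},{"fingers": 40,"delta_pos": [-120,440,10],"angular": [0,0,-55.5]},{"fingers": 40,"delta_pos": [-120,440,10],"angular": [0,0,-55.5]},{"fingers": 40,"delta_pos": [-120,440,10],"angular": [0,0,-55.5]},{"fingers": 40,"delta_pos": [-120,440,10],"angular": [0,0,-55.5]},{"fingers": 40,"delta_pos": [-120,440,10],"angular": [0,0,-55.5]},{"fingers": 40,"delta_pos": [-120,440,10],"angular": [0,0,-55.5]},{"fingers": 40,"delta_pos": [-120,440,10],"angular": [0,0,-55.5]},{"fingers": 40,"delta_pos": [-120,440,10],"angular": [0,0,-55.5]},{"fingers": 40,"delta_pos": [-120,440,10],"angular": [0,0,-55.5]}])

```text
clock: 7.0
tool_pos: [0.444, 0.2993, 0.1197]
orientation: [179.9, -0.1, -89.7]
force: [0.7, -0.4, -0.9]
opening: 0.0402
gripper_force: 0.0
```

>>> apply_moves(deltas=[{"fingers": 40,"delta_pos": [0,0,0],"angular": [0,0,0]},{"fingers": 40,"delta_pos": [0,0,0],"angular": [0,0,0]},{"fingers": 40,"delta_pos": [0,0,0],"angular": [0,0,0]}])

```text
clock: 7.3
tool_pos: [0.446, 0.2942, 0.1208]
orientation: [180.0, -0.1, -90.0]
force: [0.1, -0.2, -0.6]
opening: 0.0401
gripper_force: 0.0
```

```bash
python3 - <<'E'
from h import *
np.set_printoptions(precision=4,suppress=True)
print(toolT()[:3,3]);tomove([.4463,.296,.004])
im=ctrl.snapshot("top");cv2.imwrite("pics/t3.png",im[:,:,::-1])
cr=lambda n,a,b,c,d,f:cv2.resize(cv2.imread(n)[a:b,c:d],None,fx=f,fy=f,interpolation=cv2.INTER_CUBIC)
w=ctrl.snapshot("wrist")[:,:,::-1];cv2.imwrite("pics/w4.png",w)
t=cr("pics/t3.png",175,260,295,380,4.7)
o=np.hstack([w[:,120:520],cv2.resize(t,(400,400))]);cv2.imwrite("pics/m4.png",o)
E
```

```text
[0.446  0.2942 0.1208]
shift [ -1.9  -0.4 116.8] yaw now -90.04
```

View pics/m4.png

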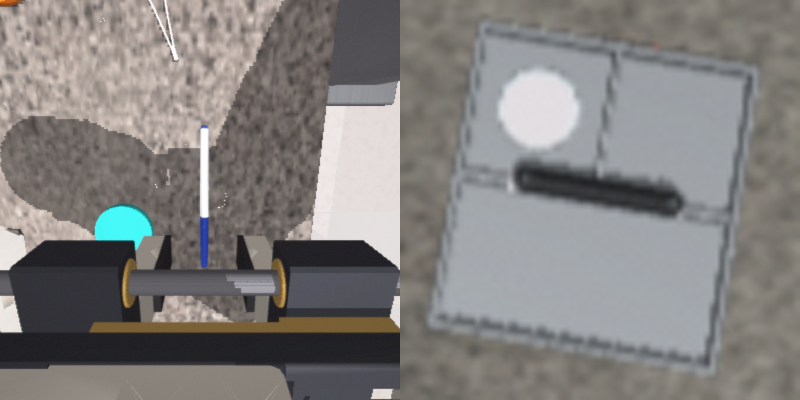

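The dish lies flat in the left bay, and the pen, at column 324 of the full picture, is centred between the fingers. Next I go down and grip it.

>>> apply_moves(deltas=[{"fingers": 30,"delta_pos": [-2,-0.4,45],"angular": [0,0,0]},{"fingers": 30,"delta_pos": [-2,-0.4,90],"angular": [0,0,0]},{"fingers": 30,"delta_pos": [-2,-0.4,116],"angular": [0,0,0]},{"fingers": 30,"delta_pos": [-2,-0.4,117],"angular": [0,0,0]},{"fingers": 0,"delta_pos": [-2,-0.4,117],"angular": [0,0,0]},{"fingers": 0,"delta_pos": [-2,-0.4,117],"angular": [0,0,0]},{"fingers": 0,"delta_pos": [-2,-0.4,117],"angular": [0,0,0]},{"fingers": 0,"delta_pos": [-2,-0.4,117],"angular": [0,0,0]},{"fingers": 0,"delta_pos": [-2,-0.4,117],"angular": [0,0,0]}])

```text
clock: 8.3
tool_pos: [0.4465, 0.2979, 0.005]
orientation: [-180.0, 0.1, -90.0]
force: [0.4, -0.7, 2.8]
opening: 0.0043
gripper_force: 26.7
```

```bash
python3 - <<'E'
from h import *
y=np.radians(-10.5);rot=np.array([[np.cos(y),-np.sin(y)],[np.sin(y),np.cos(y)]])
for p in((-72,0),(-48,0),(0,0)):
    q=np.array([.533,-.173])+rot@np.array(p)/1e3;print(p,q.round(4));tomove([*q,.12])
E
```

```text
(-72, 0) [ 0.4622 -0.1599]
shift [ 457.7  -15.4 -115.4] yaw now -89.96
(-48, 0) [ 0.4858 -0.1643]
shift [ 462.1  -39.  -115.4] yaw now -89.96
(0, 0) [ 0.533 -0.173]
shift [ 470.9  -86.2 -115.4] yaw now -89.96
```

The opening is 4.3 mm on a 9 mm pen, so the grip is too high. I reopen, lower the fingers a little and close again.

>>> apply_moves(deltas=[{"fingers": 25,"delta_pos": [0,0,0],"angular": [0,0,0]},{"fingers": 25,"delta_pos": [0,0,0],"angular": [0,0,0]},{"fingers": 25,"delta_pos": [0,0,2],"angular": [0,0,0]},{"fingers": 25,"delta_pos": [0,0,3],"angular": [0,0,0]},{"fingers": 25,"delta_pos": [0,0,3],"angular": [0,0,0]}])

```text
clock: 8.8
tool_pos: [0.4461, 0.2975, 0.001]
orientation: [180.0, -0.0, -90.0]
force: [0.3, -0.5, -0.8]
opening: 0.0252
gripper_force: 0.0
```

>>> apply_moves(deltas=[{"fingers": 0,"delta_pos": [0,0,0],"angular": [0,0,0]},{"fingers": 0,"delta_pos": [0,0,0],"angular": [0,0,0]},{"fingers": 0,"delta_pos": [0,0,0],"angular": [0,0,0]},{"fingers": 0,"delta_pos": [0,0,0],"angular": [0,0,0]},{"fingers": 0,"delta_pos": [0,0,0],"angular": [0,0,0]}])

```text
clock: 9.3
tool_pos: [0.4463, 0.2976, 0.0014]
orientation: [-180.0, 0.0, -90.0]
force: [-0.4, 0.5, 0.2]
opening: 0.0065
gripper_force: 30.0
```

>>> apply_moves(deltas=[{"fingers": 0,"delta_pos": [0,0,-25],"angular": [0,0,0]},{"fingers": 0,"delta_pos": [0,0,-65],"angular": [0,0,0]},{"fingers": 0,"delta_pos": [0,0,-110],"angular": [0,0,0]},{"fingers": 0,"delta_pos": [0,0,-120],"angular": [0,0,0]},{"fingers": 0,"delta_pos": [0,0,-120],"angular": [0,0,0]}])

```text
clock: 9.8
tool_pos: [0.4472, 0.2988, 0.1238]
orientation: [-179.8, 0.2, -89.9]
force: [0.3, 0.3, -1.0]
opening: 0.0066
gripper_force: 30.0
```

```bash
python3 - <<'E'
from h import *
tomove([.4622,-.1599,.12])
w=ctrl.snapshot("wrist")[:,:,::-1];cv2.imwrite("pics/w5.png",w)
E
```

```text
shift [458.7 -14.6   2. ] yaw now -89.95
```

View pics/w5.png

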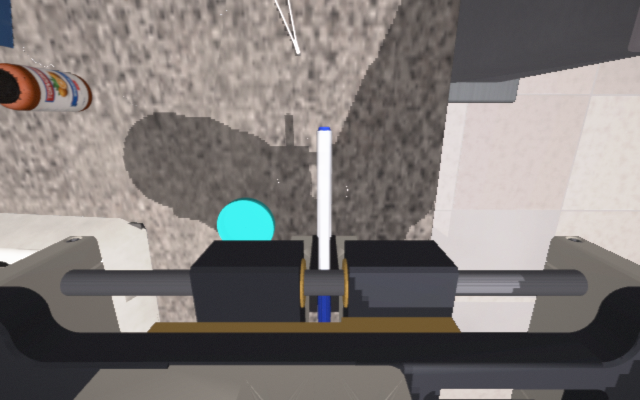

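The pen is held level; its tip at (324,128) is where a centred grip would put it. Now I carry it to the trough.

>>> apply_moves(deltas=[{"fingers": 0,"delta_pos": [45,-1,0],"angular": [0,0,2]},{"fingers": 0,"delta_pos": [90,-3,0],"angular": [0,0,4]},{"fingers": 0,"delta_pos": [135,-5,0],"angular": [0,0,6]},{"fingers": 0,"delta_pos": [180,-6,0],"angular": [0,0,8]},{"fingers": 0,"delta_pos": [225,-7,0],"angular": [0,0,9]},{"fingers": 0,"delta_pos": [270,-9,0],"angular": [0,0,10.5]},{"fingers": 0,"delta_pos": [315,-10,0],"angular": [0,0,10.5]},{"fingers": 0,"delta_pos": [360,-12,0],"angular": [0,0,10.5]},{"fingers": 0,"delta_pos": [405,-13,0],"angular": [0,0,10.5]},{"fingers": 0,"delta_pos": [440,-14,0],"angular": [0,0,10.5]}])

```text
clock: 10.85
tool_pos: [0.4592, -0.1445, 0.1197]
orientation: [179.8, -0.0, -100.5]
force: [0.8, -0.1, 1.2]
opening: 0.0064
gripper_force: 30.0
```

>>> apply_moves(deltas=[{"fingers": 0,"delta_pos": [18,2,0],"angular": [0,0,0]},{"fingers": 0,"delta_pos": [18,2,0],"angular": [0,0,0]},{"fingers": 0,"delta_pos": [18,2,0],"angular": [0,0,0]},{"fingers": 0,"delta_pos": [18,2,0],"angular": [0,0,0]}])

```text
clock: 11.25
tool_pos: [0.4551, -0.1591, 0.1207]
orientation: [179.9, -0.0, -100.4]
force: [-0.1, 0.3, -0.0]
opening: 0.0063
gripper_force: 30.0
```

```bash
python3 - <<'E'
from h import *
tomove([.4622,-.1599,.0075])
E
```

```text
shift [ -0.5  -7.2 113.2] yaw now -100.43
```

>>> apply_moves(deltas=[{"fingers": 0,"delta_pos": [-0.5,-7,30],"angular": [0,0,0]},{"fingers": 0,"delta_pos": [-0.5,-7,65],"angular": [0,0,0]},{"fingers": 0,"delta_pos": [-0.5,-7,95],"angular": [0,0,0]},{"fingers": 0,"delta_pos": [-0.5,-7,112],"angular": [0,0,0]},{"fingers": 0,"delta_pos": [-0.5,-7,112],"angular": [0,0,0]},{"fingers": 0,"delta_pos": [-0.5,-7,112],"angular": [0,0,0]},{"fingers": 16,"delta_pos": [-0.5,-7,112],"angular": [0,0,0]},{"fingers": 16,"delta_pos": [-0.5,-7,112],"angular": [0,0,0]},{"fingers": 16,"delta_pos": [-0.5,-7,112],"angular": [0,0,0]}])

```text
clock: 12.15
tool_pos: [0.4629, -0.1604, 0.0103]
orientation: [-179.9, 0.0, -100.4]
force: [0.1, 0.3, 1.2]
opening: 0.0158
gripper_force: 0.0
```

>>> apply_moves(deltas=[{"fingers": 16,"delta_pos": [0,0,-30],"angular": [0,0,0]},{"fingers": 16,"delta_pos": [0,0,-70],"angular": [0,0,0]},{"fingers": 40,"delta_pos": [0,0,-110],"angular": [0,0,0]},{"fingers": 40,"delta_pos": [0,0,-120],"angular": [0,0,0]},{"fingers": 40,"delta_pos": [0,0,-120],"angular": [0,0,0]}])

```text
clock: 12.65
tool_pos: [0.4638, -0.1604, 0.1318]
orientation: [-179.7, 0.1, -100.5]
force: [0.1, 0.1, -1.1]
opening: 0.0344
gripper_force: 0.0
```

```bash
python3 - <<'E'
from h import *
np.set_printoptions(precision=4,suppress=True)
tomove([.4895,.110,.13])
im=ctrl.snapshot("wrist")[:,:,::-1];cv2.imwrite("pics/w6.png",im)
E
```

```text
shift [-270.6   23.8    2. ] yaw now -100.46
```

>>> apply_moves(deltas=[{"fingers": 40,"delta_pos": [-45,4,0],"angular": [0,0,-5]},{"fingers": 40,"delta_pos": [-90,8,0],"angular": [0,0,-10]},{"fingers": 40,"delta_pos": [-135,12,0],"angular": [0,0,-15]},{"fingers": 40,"delta_pos": [-180,16,0],"angular": [0,0,-20]},{"fingers": 40,"delta_pos": [-225,20,0],"angular": [0,0,-25]},{"fingers": 40,"delta_pos": [-270,24,0],"angular": [0,0,-27.8]},{"fingers": 40,"delta_pos": [-270,24,0],"angular": [0,0,-27.8]},{"fingers": 40,"delta_pos": [-270,24,0],"angular": [0,0,-27.8]},{"fingers": 40,"delta_pos": [-270,24,0],"angular": [0,0,-27.8]}])

```text
clock: 13.6
tool_pos: [0.4869, 0.1086, 0.1282]
orientation: [179.9, -0.0, -72.7]
force: [0.2, -0.8, 0.5]
opening: 0.0399
gripper_force: 0.0
```

```bash
python3 - <<'E'
from h import *
tomove([.4895,.110,.0015])
w=ctrl.snapshot("wrist")[:,:,::-1];cv2.imwrite("pics/w7.png",w)
ctrl.snapshot("top");t=ctrl.snapshot("top")[:,:,::-1]
t=cv2.resize(np.ascontiguousarray(t[175:260,295:380]),(400,400),interpolation=cv2.INTER_CUBIC)
cv2.imwrite("pics/m7.png",np.hstack([w[:,120:520],t]))
E
```

```text
shift [ -0.7  -3.2 126.7] yaw now -72.7
```

View pics/m7.png

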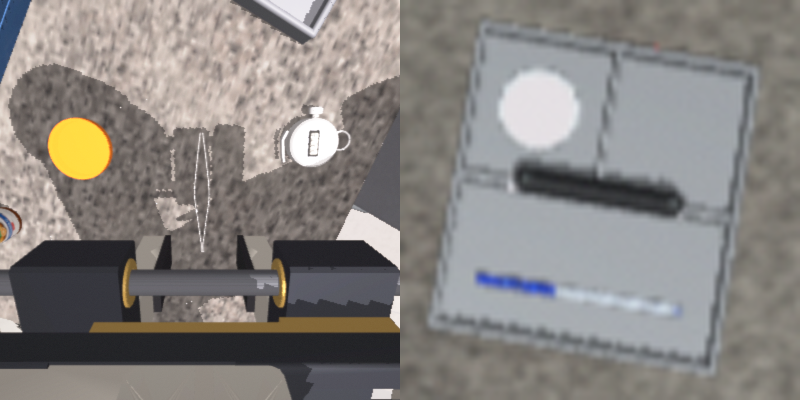

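The pen lies in the trough. The forceps, near column 321 from row 133 to 251, are centred under the tool to about 3 mm. Now I grip them.

>>> apply_moves(deltas=[{"fingers": 40,"delta_pos": [-0.5,-3,45],"angular": [0,0,0]},{"fingers": 40,"delta_pos": [-0.5,-3,90],"angular": [0,0,0]},{"fingers": 40,"delta_pos": [-0.5,-3,120],"angular": [0,0,0]},{"fingers": 40,"delta_pos": [-0.5,-3,126],"angular": [0,0,0]},{"fingers": 40,"delta_pos": [-0.5,-3,126],"angular": [0,0,0]},{"fingers": 0,"delta_pos": [-0.5,-3,126],"angular": [0,0,0]},{"fingers": 0,"delta_pos": [-0.5,-3,126],"angular": [0,0,0]},{"fingers": 0,"delta_pos": [-0.5,-3,126],"angular": [0,0,0]},{"fingers": 0,"delta_pos": [-0.5,-3,126],"angular": [0,0,0]},{"fingers": 0,"delta_pos": [-0.5,-3,126],"angular": [0,0,0]}])

```text
clock: 14.75
tool_pos: [0.4911, 0.1112, 0.0043]
orientation: [-179.9, 0.0, -72.6]
force: [-0.8, -0.9, 7.5]
opening: 0.0142
gripper_force: 30.0
```

>>> apply_moves(deltas=[{"fingers": 0,"delta_pos": [0,0,-20],"angular": [0,0,0]},{"fingers": 0,"delta_pos": [0,0,-60],"angular": [0,0,0]},{"fingers": 0,"delta_pos": [0,0,-105],"angular": [0,0,0]},{"fingers": 0,"delta_pos": [0,0,-125],"angular": [0,0,0]},{"fingers": 0,"delta_pos": [0,0,-125],"angular": [0,0,0]}])

```text
clock: 15.25
tool_pos: [0.4924, 0.1119, 0.1321]
orientation: [-179.6, 0.1, -72.6]
force: [-0.4, -0.4, -0.7]
opening: 0.0139
gripper_force: 30.0
```

```bash
python3 - <<'E'
from h import *
tomove([.4858,-.1643,.13])
E
```

```text
shift [261.7  88.8   1.1] yaw now -72.62
```

>>> apply_moves(deltas=[{"fingers": 0,"delta_pos": [43,15,0],"angular": [0,0,5]},{"fingers": 0,"delta_pos": [86,30,0],"angular": [0,0,10]},{"fingers": 0,"delta_pos": [130,44,0],"angular": [0,0,15]},{"fingers": 0,"delta_pos": [174,59,0],"angular": [0,0,20]},{"fingers": 0,"delta_pos": [218,74,0],"angular": [0,0,25]},{"fingers": 0,"delta_pos": [262,89,0],"angular": [0,0,27.9]},{"fingers": 0,"delta_pos": [262,89,0],"angular": [0,0,27.9]},{"fingers": 0,"delta_pos": [262,89,0],"angular": [0,0,27.9]},{"fingers": 0,"delta_pos": [262,89,0],"angular": [0,0,27.9]}])

```text
clock: 16.15
tool_pos: [0.4833, -0.1654, 0.1279]
orientation: [180.0, 0.0, -100.5]
force: [-0.6, -0.1, -0.5]
opening: 0.0141
gripper_force: 30.0
```

```bash
python3 - <<'E'
from h import *
tomove([.4858,-.1643,.018])
w=ctrl.snapshot("wrist")[:,:,::-1];cv2.imwrite("pics/w8.png",w)
E
```

```text
shift [ -1.5  -2.3 109.9] yaw now -100.54
```

View pics/w8.png

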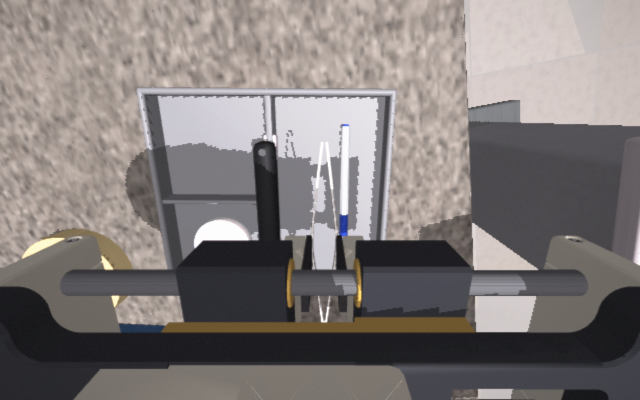

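The forceps are held straight, near column 324, between the bar and the pen. I lower them and let go.

>>> apply_moves(deltas=[{"fingers": 0,"delta_pos": [-1.5,-1,30],"angular": [0,0,0]},{"fingers": 0,"delta_pos": [-1.5,-1,65],"angular": [0,0,0]},{"fingers": 0,"delta_pos": [-1.5,-1,95],"angular": [0,0,0]},{"fingers": 0,"delta_pos": [-1.5,-1,111],"angular": [0,0,0]},{"fingers": 0,"delta_pos": [-1.5,-1,111],"angular": [0,0,0]},{"fingers": 0,"delta_pos": [-1.5,-1,111],"angular": [0,0,0]},{"fingers": 23,"delta_pos": [-1.5,-1,111],"angular": [0,0,0]},{"fingers": 23,"delta_pos": [-1.5,-1,111],"angular": [0,0,0]},{"fingers": 23,"delta_pos": [-1.5,-1,111],"angular": [0,0,0]}])

```text
clock: 17.1
tool_pos: [0.4855, -0.1644, 0.0183]
orientation: [-179.9, 0.0, -100.5]
force: [0.3, 0.3, 0.5]
opening: 0.023
gripper_force: 0.0
```

>>> apply_moves(deltas=[{"fingers": 23,"delta_pos": [0,0,-30],"angular": [0,0,0]},{"fingers": 23,"delta_pos": [0,0,-70],"angular": [0,0,0]},{"fingers": 40,"delta_pos": [0,0,-110],"angular": [0,0,0]},{"fingers": 40,"delta_pos": [0,0,-120],"angular": [0,0,0]},{"fingers": 40,"delta_pos": [0,0,-120],"angular": [0,0,0]}])

```text
clock: 17.6
tool_pos: [0.4862, -0.1646, 0.1399]
orientation: [-179.7, 0.1, -100.6]
force: [-0.5, 1.0, -0.3]
opening: 0.0386
gripper_force: 0.0
```

>>> apply_moves(deltas=[{"fingers": 40,"delta_pos": [0,-20,0],"angular": [0,0,0]},{"fingers": 40,"delta_pos": [0,-48,0],"angular": [0,0,0]},{"fingers": 40,"delta_pos": [0,-48,0],"angular": [0,0,0]},{"fingers": 40,"delta_pos": [0,-48,0],"angular": [0,0,0]}])

```text
clock: 18.0
tool_pos: [0.5312, -0.1733, 0.1355]
orientation: [179.8, -0.0, -100.6]
force: [-0.0, 0.4, -0.2]
opening: 0.04
gripper_force: 0.0
```

```bash
python3 - <<'E'
from h import *
tomove([.533,-.173,.029])
w=ctrl.snapshot("wrist")[:,:,::-1];cv2.imwrite("pics/w9.png",w)
E
```

```text
shift [ -0.6  -2.  106.5] yaw now -100.59
```

View pics/w9.png

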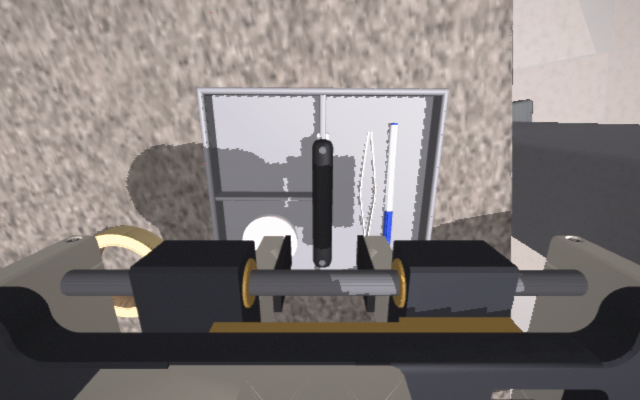

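The dish, forceps and pen all lie in their places. The bar is at column 322, rows 138–268, centred to about 2 mm. Next I grip it and lift gently.

>>> apply_moves(deltas=[{"fingers": 34,"delta_pos": [1,-2,30],"angular": [0,0,0]},{"fingers": 34,"delta_pos": [1,-2,60],"angular": [0,0,0]},{"fingers": 34,"delta_pos": [1,-2,85],"angular": [0,0,0]},{"fingers": 34,"delta_pos": [1,-2,102],"angular": [0,0,0]},{"fingers": 34,"delta_pos": [1,-2,106],"angular": [0,0,0]},{"fingers": 34,"delta_pos": [1,-2,106],"angular": [0,0,0]},{"fingers": 26,"delta_pos": [1,-2,106],"angular": [0,0,0]},{"fingers": 20,"delta_pos": [1,-2,106],"angular": [0,0,0]},{"fingers": 5,"delta_pos": [1,-2,106],"angular": [0,0,0]},{"fingers": 5,"delta_pos": [1,-2,106],"angular": [0,0,0]}])

```text
clock: 19.05
tool_pos: [0.5337, -0.1746, 0.0322]
orientation: [-180.0, 0.0, -100.6]
force: [-3.5, 2.6, 6.3]
opening: 0.0178
gripper_force: 30.0
```

>>> apply_moves(deltas=[{"fingers": 5,"delta_pos": [0,0,0],"angular": [0,0,0]},{"fingers": 5,"delta_pos": [0,0,0],"angular": [0,0,0]},{"fingers": 5,"delta_pos": [0,0,0],"angular": [0,0,0]},{"fingers": 5,"delta_pos": [0,0,0],"angular": [0,0,0]},{"fingers": 5,"delta_pos": [0,0,-1],"angular": [0,0,0]},{"fingers": 5,"delta_pos": [0,0,-3],"angular": [0,0,0]},{"fingers": 5,"delta_pos": [0,0,-6],"angular": [0,0,0]},{"fingers": 5,"delta_pos": [0,0,-10],"angular": [0,0,0]},{"fingers": 5,"delta_pos": [0,0,-15],"angular": [0,0,0]},{"fingers": 5,"delta_pos": [0,0,-20],"angular": [0,0,0]}])

```text
clock: 20.05
tool_pos: [0.5339, -0.1747, 0.0518]
orientation: [-180.0, 0.0, -100.6]
force: [-0.1, 0.1, -3.8]
opening: 0.018
gripper_force: 30.0
```

>>> apply_moves(deltas=[{"fingers": 5,"delta_pos": [0,0,-7],"angular": [0,0,0]},{"fingers": 5,"delta_pos": [0,0,-16],"angular": [0,0,0]},{"fingers": 5,"delta_pos": [0,0,-26],"angular": [0,0,0]},{"fingers": 5,"delta_pos": [0,0,-36],"angular": [0,0,0]},{"fingers": 5,"delta_pos": [0,0,-46],"angular": [0,0,0]},{"fingers": 5,"delta_pos": [0,0,-56],"angular": [0,0,0]},{"fingers": 5,"delta_pos": [0,0,-65],"angular": [0,0,0]},{"fingers": 5,"delta_pos": [0,0,-72],"angular": [0,0,0]},{"fingers": 5,"delta_pos": [0,0,-77],"angular": [0,0,0]},{"fingers": 5,"delta_pos": [0,0,-80],"angular": [0,0,0]}])

```text
clock: 21.05
tool_pos: [0.5339, -0.1746, 0.1318]
orientation: [-180.0, 0.0, -100.6]
force: [0.0, 0.6, -4.0]
opening: 0.0177
gripper_force: 30.0
```

>>> apply_moves(deltas=[{"fingers": 5,"delta_pos": [0,0,0],"angular": [0,0,0]},{"fingers": 5,"delta_pos": [0,0,0],"angular": [0,0,0]},{"fingers": 5,"delta_pos": [0,0,0],"angular": [0,0,0]},{"fingers": 5,"delta_pos": [0,0,0],"angular": [0,0,0]},{"fingers": 5,"delta_pos": [0,0,0],"angular": [0,0,0]},{"fingers": 5,"delta_pos": [0,0,0],"angular": [0,0,0]},{"fingers": 5,"delta_pos": [0,0,0],"angular": [0,0,0]},{"fingers": 5,"delta_pos": [0,0,0],"angular": [0,0,0]}])

```text
clock: 21.85
tool_pos: [0.5339, -0.1747, 0.1314]
orientation: [-180.0, -0.0, -100.6]
force: [-0.1, 0.1, -3.2]
opening: 0.0183
gripper_force: 30.0
```

```bash
python3 - <<'E'
from h import *
w=ctrl.snapshot("wrist")[:,:,::-1];s=ctrl.snapshot("scene")[:,:,::-1]
cv2.imwrite("pics/m10.png",np.hstack([w[:,120:520],cv2.resize(np.ascontiguousarray(s[110:290,260:440]),(400,400))]))
E
```

```text
(no output)
```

View pics/m10.png

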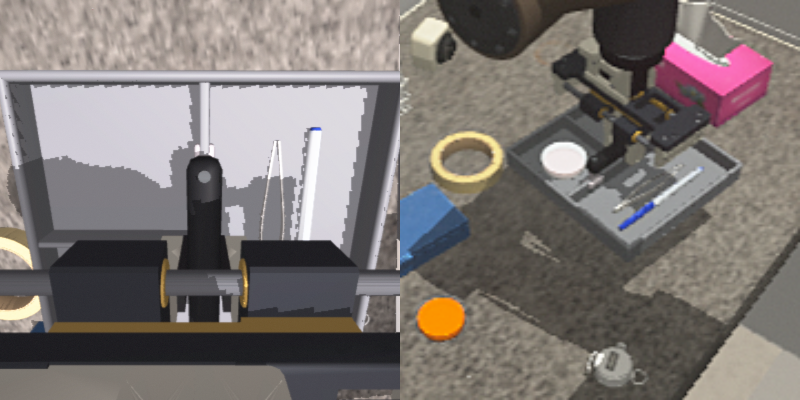

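The caddy hangs level about 10 cm up, with the dish in the bay and the forceps and pen in the trough. I hand the job in.

```bash
python3 -c "
from plant import ctrl
print(ctrl.close_job())"
```

```text
the job is handed in; nothing more can be done
None
```

The job is handed in (no verdict was returned): the pen and forceps lie in the trough, the dish is flat in the left bay, and the caddy was held level and still about 10 cm up at 22 s on the clock.

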